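# Trace the cut line on the crayfish model and put the seeker away

### The job

Take the steel seeker and show the cut line on the crayfish model: set its ball tip in the rear end of the groove on the midline of the back and lead it lightly and slowly (about 2 cm a second), keeping it down in the groove, forward to the cross groove and on out along the cross groove's branch on the animal's right (the far flank) to its end. Then lay the seeker in the open instrument case, setting it down rather than dropping it, and slide the cover fully shut over it without disturbing the scalpel, forceps or beaker.

Things in the scene. Friction and masses are not known exactly. Their poses are not given: they have to be found in the camera images.
- seeker: steel seeker (blunt probe), 150 mm long, about 45 g, flat on the bench: square handle 95 mm long, 13 x 13 mm, with dark bands, then a thin round shaft (tapering to 3.6 mm) ending in a ball 6 mm across. Origin at mid-length on the underside; x along it to the ball tip, z up as it lies. Tip towards the robot within 30 degrees; one of two places, the scalpel in the other
- seeker_tip (a point): centre of the seeker's ball tip, 72 mm from mid-length, on the handle's axis
- seeker_grip (a point): point on the axis of the seeker's handle near its balance point, 92 mm behind the ball's centre and 6.5 mm above the bench as it lies: where to grip it, across the handle
- seeker_butt (a point): blunt end of the handle, on its axis, 75 mm from mid-length
- crayfish: resin model crayfish, brick-red, fixed on the blue pad (11 mm above the bench) of a fixed steel pan (240 x 340 mm, walls 40 mm high). 310 mm long with claws; its carapace (smooth barrel-shaped shell, 132 mm long, 90 mm wide) rises 78 mm above the pad. Origin on the pad under mid-carapace; x to the head (to the robot's left), y to the animal's left, z up: its right flank is the far one
- groove0 (a point): start of the path, in the groove along the midline of the back, 8 mm forward of the carapace's rear edge, where it is open. The grooves are 10 mm wide and 4 mm deep, cast in the shell: the midline one runs straight forward to a U-shaped cross groove, whose two branches curve outward and forward down the flanks; groove points are the ball's centre when it rests on the groove's floor
- groove1 (a point): point on the midline groove, 13 mm forward of groove0
- groove2 (a point): point on the midline groove, 26 mm forward of groove0
- groove3 (a point): point on the midline groove, 39 mm forward of groove0
- groove4 (a point): point on the midline groove, 52 mm forward of groove0
- groove5 (a point): where the midline groove runs into the cross groove, 14 mm forward of groove4
- groove6 (a point): first bend of the cross groove's right branch, 12 mm out, 3 mm forward and 2 mm lower than groove5
- groove7 (a point): second bend of the right branch, 10 mm out, 7 mm forward and 5 mm lower than groove6
- groove8 (a point): end of the path in the right branch, 5 mm out, 7 mm forward and 5 mm lower than groove7; the groove is closed off by a step whose face is 4 mm farther on
- case: grey instrument case, 212 x 108 x 34 mm, fixed; origin underneath its centre, x along its length the way the cover slides open (away from the robot), z up. Compartment 200 mm long (x -100 to 100 mm), 96 mm wide, floor 4 mm above the bench; it is open to the sky from x = -100 mm as far as the cover is slid back
- cover (a joint): opening of the case's aluminium sliding cover in m: 0 shut, 0.195 fully open; starts 0.165 to 0.195. A plate 200 x 100 x 4 mm, top 30.5 mm above the bench, that slides level in channels with about 1.5 N of friction and stays where it is left; open, it sticks out beyond the case's far end
- cover_pull (a point): middle of the raised bar on the cover by which it is pulled: the bar is 60 mm long across the slide, 12 mm thick along the slide and 16 mm high (30.5 to 46.5 mm above the bench); it stands 30 mm from the cover's edge nearer the robot
- scalpel: scalpel: flat green handle 110 x 10 x 5 mm with a thin steel blade, 162 mm long in all, lying on the bench; its origin is at mid-length, underneath. A bystander
- forceps: steel forceps, two strips 120 mm long meeting at one end, 9 mm high, lying on the bench between the robot and the pan; origin at mid-length, underneath
- beaker: empty glass beaker, 72 mm across and 95 mm high, to the right of the instrument case; origin at the middle of its base

How it is judged:
By the outcome, as a careful person would: the job done as asked, in the order asked, and still so for the second after the job is handed in, with the robot touching nothing.
It also fails if it takes over 72 s, if anything falls off the work surface, if the arm or the gripper's body presses on something with over 40 N, if the wrist force passes 120 N, or if a joint passes its speed limit or range.

### The arm

A 6-joint arm with a two-finger parallel gripper is mounted at the origin on the work surface. World frame = base frame: x ahead of the robot, y to its left, z up, the work surface at z = 0. Lengths are in m, angles in rad, forces in N, time in s.
With the tool pointing down it reaches from about 0.275 to 1 m from the base axis. Payload 8.4 kg.
Tool frame: the origin (TCP) lies on the centre line of the jaws, within the pads' length; the fingertips stand 17 mm ahead of it and the grasp point (between the pads) lies 2 mm behind it (bot.tcp_to_tips is the z of the fingertips in the tool frame, in m); z points along the fingers, y is the line along which they close (so a half turn about z gives the same grasp; the last joint's range is limited). The gripper opens to 85 mm and grips with 20 to 120 N. Pads are 22 mm wide; open, the fingers measure 114 mm over their backs; the gripper's body (76 mm by 85 mm) begins 54 mm behind the grasp point. The pads swing forward as they close: fully open they stand 13 mm farther back than shut.
Start: joints at [1.312, 0.353, 1.633, -0, 1.155, -0.002], TCP at [0.159, 0.605, 0.248] pointing down, gripper open.
Joint ranges: [-2.63, 2.63], [-0.92, 2.1], [0.06, 2.66], [-1.3, 4.44], [0, 2.69], [-3.02, 3.02]. Speed limits (rad/s): [2.22, 2.22, 2.79, 3.14, 3.14, 3.14].

### API

Orientations are given as a unit quaternion [x, y, z, w].
In Python, from workcell import bot, hand, kinematics, get_obs, vision, hand_in gives the robot as it stands. The module is installed in compiled form; this text tells all that it offers. Calls block until the motion is done:
- bot.reach(position, orientation): joint-space move of the TCP to a pose.
- bot.servo_line(position, ori=None, velocity=0.15): straight line of the TCP; ori=None keeps the orientation; velocity is the mean speed in m/s.
- bot.goto_joints(angles): joint-space move.
- hand.move_gripper(opening, strength=None): finger opening in m; strength is the grip in N (None keeps the last); returns when the fingers have stopped.
- bot.dwell(seconds).
- kinematics.solve_ik(position, orientation): joint angles nearest the present ones, or None.
- get_obs(): the state.
- vision.read_camera(name): name is "scene" or "side" or "wrist"; returns a dict with "frame" (400x640x3 uint8, red, green, blue), "intrinsics" (3x3 intrinsics, pixels), "dist" ([k1, k2, p1, p2, k3] as OpenCV has them; the pictures are not rectified), "view" (4x4, takes a point from world to camera coordinates). Camera axes: x right, y down, z forward; pixel columns grow to the right and rows downward; lengths in m; the calibration is good to about 2 mm. A picture is of the moment at which its call begins. There is no depth.
A pose or a line that the arm cannot do raises bot.IKError and nothing moves.
- hand_in(): hands the job in; it is judged then, once.
The state is a dict: "time_s": time; "joint_pos": joint angles; "joint_vel": joint speeds; "joint_efforts": joint torques, N m; "position": TCP position; "orientation": TCP orientation; "wrist_force": force on the tool from outside, world axes, zero at the start; "ft_torque": the same for the moment, N m; "gripper_width": finger opening in m; "grip_force": force on a finger pad.
Only numpy, scipy, OpenCV 4.12 (cv2) and the standard library are available. Lean on these libraries where they do the work, as an engineer would, in place of code of your own. Each camera call takes 0.05 s, during which the arm holds its last target. There are 200 camera calls.

## Working session

There is one attempt and no reset: what is moved stays moved. The work goes in short steps, each a Python script; the robot and the scene stay as the last script left them, time stands still between calls to the robot, and variables do not carry over. Pictures are saved under pics/ and viewed, at most 12 in all, crops included, and the job is handed in when it is done.

```bash
mkdir -p pics; cat > h.py <<'E'
import numpy as np, cv2
from workcell import bot, hand, kinematics, get_obs, vision, hand_in
from scipy.spatial.transform import Rotation as R
def shot(n,f=None):
    c=vision.read_camera(n); np.savez(f"cam_{f or n}.npz",**c)
    cv2.imwrite(f"pics/{f or n}.png",c["frame"][:,:,::-1]); return c
def load(f): return dict(np.load(f"cam_{f}.npz"))
def pix2w(c,uv,z):
    K,d,V=np.array(c["intrinsics"]),np.array(c["dist"]),np.array(c["view"])
    p=cv2.undistortPoints(np.array(uv,float).reshape(-1,1,2),K,d).reshape(-1,2)
    r=np.c_[p,np.ones(len(p))]@V[:3,:3]; o=-V[:3,:3].T@V[:3,3]
    return o+r*((z-o[2])/r[:,2])[:,None]
def w2pix(c,P):
    V=np.array(c["view"]); 
    return cv2.projectPoints(np.array(P,float).reshape(-1,3),cv2.Rodrigues(V[:3,:3])[0],V[:3,3],np.array(c["intrinsics"]),np.array(c["dist"]))[0].reshape(-1,2)
E
python3 - <<'E'
from h import *
for n in ("scene","side","wrist"):
    c=shot(n); V=c["view"]; print(n,(-V[:3,:3].T@V[:3,3]).round(3),V[2,:3].round(2),V[0,:3].round(2),c["intrinsics"][0][0])
a=[cv2.imread(f"pics/{n}.png") for n in("scene","side")]
o=get_obs();print(o["time_s"],o["orientation"],bot.tcp_to_tips)
E
```

```text
scene [1.22  0.625 1.047] [-0.51 -0.51 -0.7 ] [-0.72  0.7   0.01] 498.9005936853233
side [ 0.146 -0.96   0.829] [ 0.32  0.73 -0.6 ] [ 0.92 -0.4  -0.  ] 443.75779777124757
wrist [0.094 0.621 0.374] [ 0.25 -0.07 -0.97] [ 0.25  0.97 -0.  ] 286.68661742310815
0.15 [ 1.28053495e-01  9.91767109e-01 -5.44117756e-04 -9.00956432e-05] 0.017
```

View pics/scene.png

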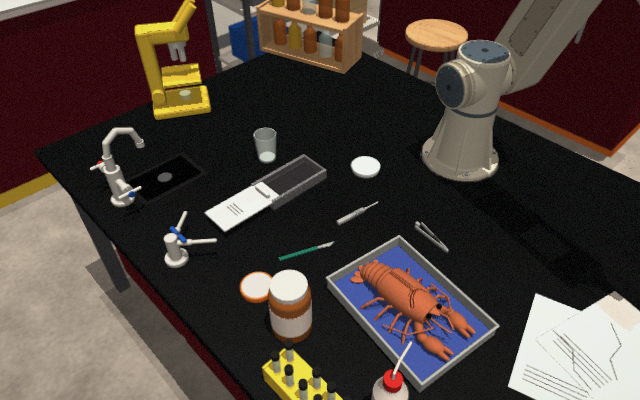

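View pics/side.png

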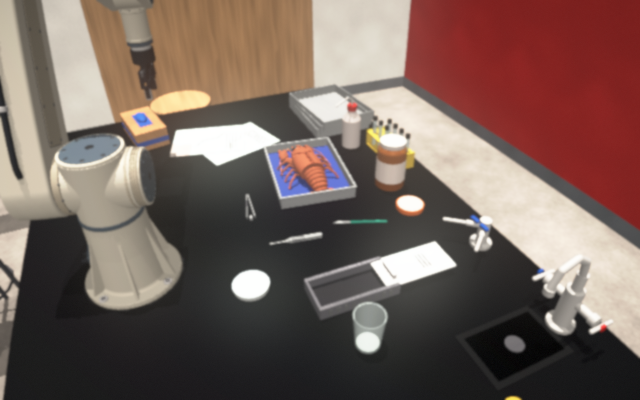

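The scene picture shows the seeker at about (357,212) with its tip at (378,203), the scalpel at (305,250), the case at (265,190) with the cover slid out to lower left, the beaker at (265,145), and the crayfish at (410,295). I'll enlarge both areas.

```bash
python3 - <<'E'
import cv2
a=cv2.imread("pics/scene.png")
cv2.imwrite("pics/c1.png",cv2.resize(a[140:260,195:395],None,fx=4,fy=4,interpolation=cv2.INTER_CUBIC))
cv2.imwrite("pics/c2.png",cv2.resize(a[235:335,345:465],None,fx=6,fy=6,interpolation=cv2.INTER_CUBIC))
E
```

```text
(no output)
```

View pics/c1.png

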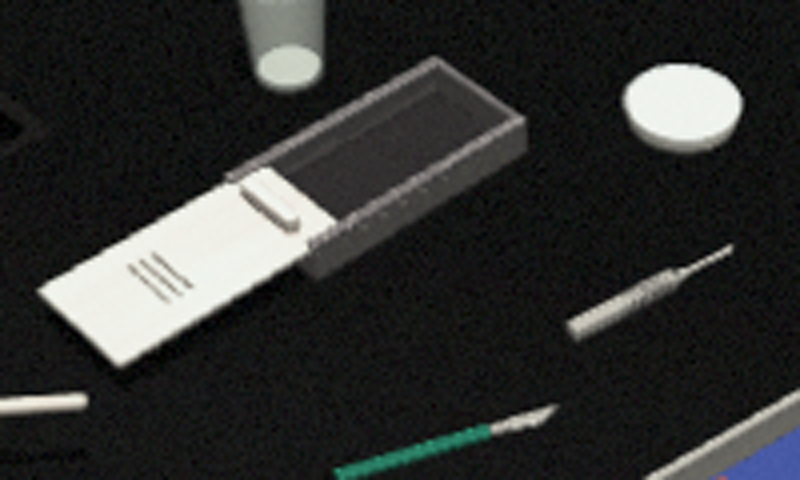

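View pics/c2.png

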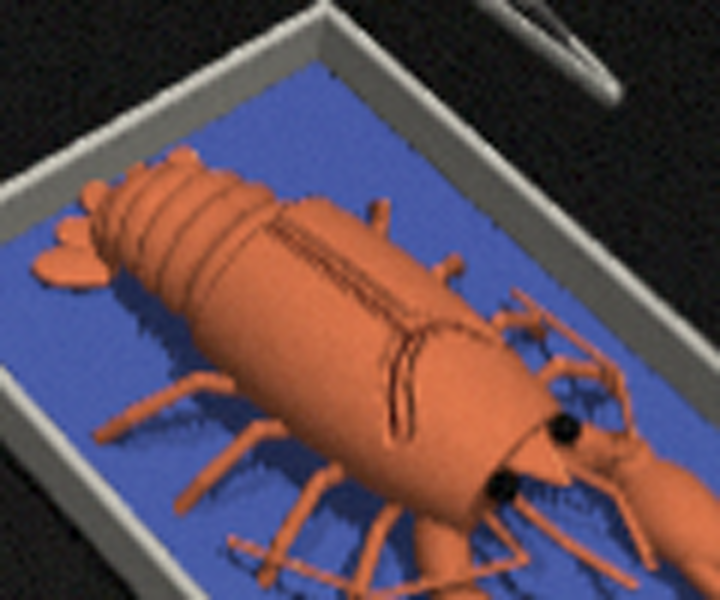

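Crop 1: the seeker's butt is at (573,332) and its tip at (731,248). The case's near rim corners are at (437,58) and (525,120), its far ones at (228,180) and (305,245), and the cover's outer corners are at (38,292) and (122,366). Crop 2: the midline groove runs from (275,225) to (410,330), and the right branch runs from there to its end near (400,435).

```bash
python3 - <<'E'
from h import *
c=load("scene")
f=lambda L,s,o: (np.array(L,float)+.5)/s-.5+np.array(o)
A=lambda L:f(L,4,(195,140)); B=lambda L:f(L,6,(345,235))
s=pix2w(c,A([(573,330),(731,248)]),.0065);print("seeker",s.round(4),np.linalg.norm(s[0]-s[1]))
r=pix2w(c,A([(437,58),(525,120),(305,245),(228,180)]),.034);print("rim",r.round(4))
print("cover",pix2w(c,A([(38,292),(122,366)]),.0305).round(4))
print("bar top",pix2w(c,A([(247,176),(297,216)]),.0465).round(4))
print("beaker",pix2w(c,A([(289,68)]),.003).round(4), "scalpel",pix2w(c,A([(337,474),(556,407)]),.003).round(4))
for z in(.083,.088): print("groove",z,pix2w(c,B([(275,225),(410,332)]),z).round(4))
print("g8",pix2w(c,B([(402,432)]),.075).round(4))
print("pan",pix2w(c,B([(325,5)]),.04).round(4), pix2w(c,[(327,279),(496,324),(419,382),(398,238)],.04).round(4))
print("forceps",pix2w(c,[(416,222),(447,249)],.005).round(4))
c=load("side")
print("side rim",pix2w(c,[(306,291),(320,314),(398,293)],.034).round(4))
print("side seeker",pix2w(c,[(322,236),(271,242)],.0065).round(4))
E
```

```text
seeker [[ 0.5065 -0.0583  0.0065]
 [ 0.3613 -0.0359  0.0065]] 0.14687278814953275
rim [[ 0.3904 -0.33    0.034 ]
 [ 0.3926 -0.2256  0.034 ]
 [ 0.6056 -0.236   0.034 ]
 [ 0.6024 -0.3305  0.034 ]]
cover [[ 0.7708 -0.3332  0.0305]
 [ 0.7702 -0.2335  0.0305]]
bar top [[ 0.5971 -0.3125  0.0465]
 [ 0.598  -0.253   0.0465]]
beaker [[ 0.4621 -0.4339  0.003 ]] scalpel [[ 0.7125 -0.0765  0.003 ]
 [ 0.5646 -0.0168  0.003 ]]
groove 0.083 [[0.5851 0.1979 0.083 ]
 [0.587  0.2688 0.083 ]]
groove 0.088 [[0.5884 0.2001 0.088 ]
 [0.5903 0.2706 0.088 ]]
g8 [[0.6205 0.293  0.075 ]]
pan [[0.4456 0.1132 0.04  ]] [[0.6874 0.083  0.04  ]
 [0.4954 0.446  0.04  ]
 [0.7345 0.4098 0.04  ]
 [0.4543 0.1178 0.04  ]]
forceps [[0.3429 0.0964 0.005 ]
 [0.362  0.219  0.005 ]]
side rim [[ 0.3843 -0.2691  0.034 ]
 [ 0.3879 -0.3474  0.034 ]
 [ 0.5827 -0.3642  0.034 ]]
side seeker [[ 0.5106 -0.0676  0.0065]
 [ 0.3693 -0.0338  0.0065]]
```

```bash
cat >> h.py <<'E'
def quat(x,z):
    x=np.array(x,float);x/=np.linalg.norm(x);z=np.array(z,float);z-=x*(z@x);z/=np.linalg.norm(z)
    return R.from_matrix(np.c_[x,np.cross(z,x),z]).as_quat()
def trace_q(el,az):  # handle elevation, handle azimuth (deg)
    e,a=np.radians([el,az]); h=np.array([np.cos(e)*np.cos(a),np.cos(e)*np.sin(a),np.sin(e)])
    return quat(-h,[0,0,-1])
E
python3 - <<'E'
from h import *
d=np.array([-.9883,.1525,0]); q=quat(d,[0,0,-1])
for el in(45,55,62):
  for az in(10,0,-20,-40):
    Q=trace_q(el,az); out=[]
    for t in([.585,.205,.084],[.590,.270,.088],[.619,.285,.076]):
        p=np.array(t)-R.from_quat(Q).apply([.092,0,.0125])
        j=kinematics.solve_ik(p,Q); out.append(None if j is None else np.round(j,2))
    print(el,az,out)
bot.reach([.4537,-.0502,.16],q); hand.move_gripper(.045)
shot("wrist","w1"); o=get_obs(); print(o["time_s"],o["joint_pos"],o["position"])
E
```

```text
45 10 [array([0.4 , 0.37, 2.14, 3.96, 0.21, 0.92]), array([0.52, 0.4 , 2.07, 4.37, 0.26, 0.6 ]), array([0.51, 0.46, 2.01, 4.39, 0.25, 0.58])]
45 0 [array([0.46, 0.38, 2.12, 4.43, 0.33, 0.63]), None, None]
45 -20 [None, array([ 0.66,  0.47,  1.95, -1.27,  0.67,  0.46]), array([ 0.65,  0.52,  1.89, -1.26,  0.67,  0.44])]
45 -40 [array([ 0.61,  0.49,  1.93, -1.12,  0.86,  0.56]), array([ 0.69,  0.53,  1.83, -1.04,  0.94,  0.54]), array([ 0.68,  0.59,  1.76, -1.03,  0.94,  0.52])]
55 10 [array([0.42, 0.4 , 2.26, 3.58, 0.5 , 1.33]), array([0.56, 0.42, 2.18, 3.84, 0.49, 1.16]), array([0.55, 0.48, 2.12, 3.85, 0.48, 1.15])]
55 0 [array([0.51, 0.41, 2.23, 4.  , 0.56, 1.11]), array([0.63, 0.44, 2.14, 4.22, 0.58, 0.96]), array([0.62, 0.5 , 2.08, 4.23, 0.57, 0.95])]
55 -20 [None, None, None]
55 -40 [array([ 0.7 ,  0.53,  1.96, -1.29,  1.  ,  0.78]), array([ 0.78,  0.58,  1.85, -1.2 ,  1.06,  0.73]), array([ 0.76,  0.63,  1.78, -1.2 ,  1.06,  0.71])]
62 10 [array([0.44, 0.45, 2.32, 3.5 , 0.73, 1.43]), array([0.58, 0.46, 2.25, 3.72, 0.7 , 1.31]), array([0.58, 0.52, 2.18, 3.72, 0.69, 1.3 ])]
62 0 [array([0.55, 0.46, 2.29, 3.88, 0.76, 1.28]), array([0.68, 0.48, 2.2 , 4.07, 0.76, 1.16]), array([0.66, 0.53, 2.14, 4.07, 0.75, 1.15])]
62 -20 [None, None, None]
62 -40 [None, array([ 0.83,  0.62,  1.86, -1.29,  1.17,  0.85]), array([ 0.81,  0.67,  1.79, -1.29,  1.16,  0.82])]
3.2333 [-1.13390871e-01  2.07759308e-01  2.06598849e+00 -2.00098472e-05
  8.67824257e-01 -1.53116001e+00] [ 0.45372652 -0.05016539  0.16000023]
```

View pics/w1.png

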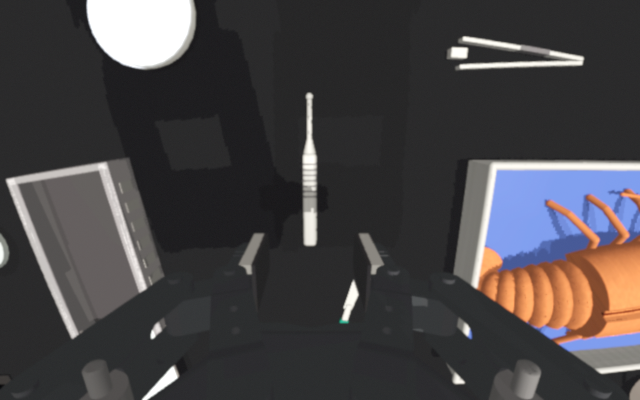

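The wrist picture shows the seeker between the pads, vertical, with the ball at (309,96) and the butt end's bottom at (310,245).

```bash
python3 - <<'E'
from h import *
c=load("w1")
s=pix2w(c,[(310,238),(309,96.5)],[.013,.0065][1]);s[0]=pix2w(c,[(310,241.5)],.0065)[0]
print(s.round(4),np.linalg.norm(s[0]-s[1]))
d=(s[1]-s[0]);d/=np.linalg.norm(d);g=s[1]-.092*d;print("grip",g.round(4),d.round(4))
for el,az in((48,-50),(52,-45),(52,-55),(55,-50),(55,-60)):
    Q=trace_q(el,az); out=[]
    for t in([.585,.205,.114],[.590,.270,.088],[.619,.285,.076]):
        p=np.array(t)-R.from_quat(Q).apply([.092,0,.0125])
        j=kinematics.solve_ik(p,Q); out.append(None if j is None else np.round(j,2))
    print(el,az,out)
E
```

```text
[[ 0.5084 -0.0596  0.0065]
 [ 0.3652 -0.0385  0.0065]] 0.14481392580097138
grip [ 0.4562 -0.0519  0.0065] [-0.9893  0.1458  0.    ]
48 -50 [array([ 0.65,  0.49,  1.85, -1.02,  1.05,  0.6 ]), array([ 0.72,  0.58,  1.76, -0.98,  1.1 ,  0.64]), array([ 0.71,  0.63,  1.69, -0.98,  1.1 ,  0.61])]
52 -45 [array([ 0.68,  0.49,  1.9 , -1.14,  1.04,  0.66]), array([ 0.76,  0.58,  1.8 , -1.1 ,  1.09,  0.69]), array([ 0.74,  0.63,  1.73, -1.1 ,  1.09,  0.66])]
52 -55 [array([ 0.68,  0.53,  1.82, -1.03,  1.17,  0.69]), array([ 0.75,  0.62,  1.72, -0.98,  1.21,  0.71]), array([ 0.74,  0.68,  1.65, -0.98,  1.22,  0.69])]
55 -50 [array([ 0.7 ,  0.53,  1.86, -1.12,  1.14,  0.72]), array([ 0.78,  0.62,  1.76, -1.07,  1.19,  0.74]), array([ 0.76,  0.67,  1.69, -1.08,  1.19,  0.72])]
55 -60 [array([ 0.7 ,  0.57,  1.78, -1.01,  1.27,  0.74]), array([ 0.77,  0.66,  1.67, -0.96,  1.31,  0.76]), array([ 0.76,  0.72,  1.6 , -0.97,  1.32,  0.74])]
```

```bash
cat >> h.py <<'E'
TQ=trace_q(53,-48); TR=R.from_quat(TQ)
def tcp_for(tip,off=(.092,0,.0125)): return np.array(tip)-TR.apply(off)
E
python3 - <<'E'
from h import *
q=quat([-.9893,.1458,0],[0,0,-1]); g=np.array([.4553,-.0517])
bot.reach([*g,.06],q); bot.servo_line([*g,.019],velocity=.08)
hand.move_gripper(.0,60); o=get_obs(); print(o["gripper_width"],o["grip_force"],o["wrist_force"],o["position"])
bot.servo_line([*g,.06],velocity=.08); bot.reach([*g,.25],q)
bot.reach(tcp_for([.584,.205,.150]),TQ); bot.servo_line(tcp_for([.584,.205,.108]))
bot.dwell(.3); o=get_obs(); print(o["time_s"],o["gripper_width"],o["wrist_force"],o["joint_pos"])
for n in("scene","side","wrist"): c=shot(n,n+"2"); print(n,w2pix(c,[[.584,.205,.108],[.584,.205,.083]]).round(1))
I=lambda f,x,y,w,h,s: cv2.resize(cv2.imread(f"pics/{f}.png")[y:y+h,x:x+w],None,fx=s,fy=s,interpolation=cv2.INTER_CUBIC)
a=I("scene2",360,235,80,80,5);b=I("side2",270,135,80,80,5)
w=cv2.imread("pics/wrist2.png")
cv2.imwrite("pics/m2.png",np.hstack([a,b]))
E
```

```text
0.010792155028036926 58.96910905838013 [-0.60669669 -0.32485541  6.18519216] [ 0.45566501 -0.05173472  0.01963288]
8.825 0.011008567748127383 [-0.24637536 -0.18262373  0.46106526] [ 0.68891633  0.51410058  1.8818475  -1.12454827  1.0855073   0.69949805]
scene [[394.  267. ]
 [392.9 273.5]]
side [[309.7 155.6]
 [309.9 162.3]]
wrist [[311.4  60.9]
 [311.4  23.6]]
```

View pics/m2.png

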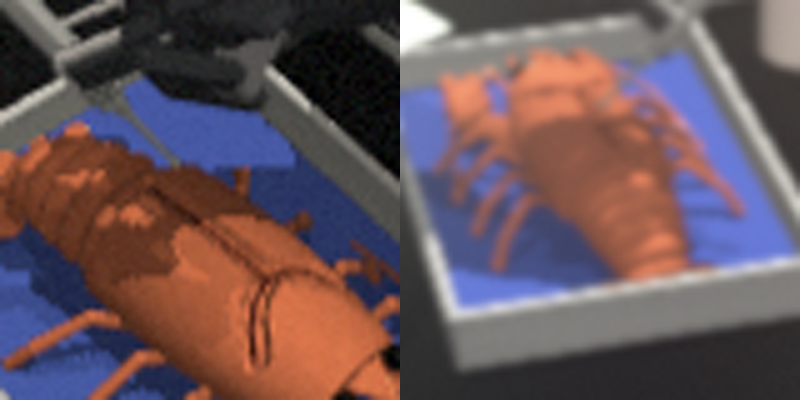

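View pics/wrist2.png

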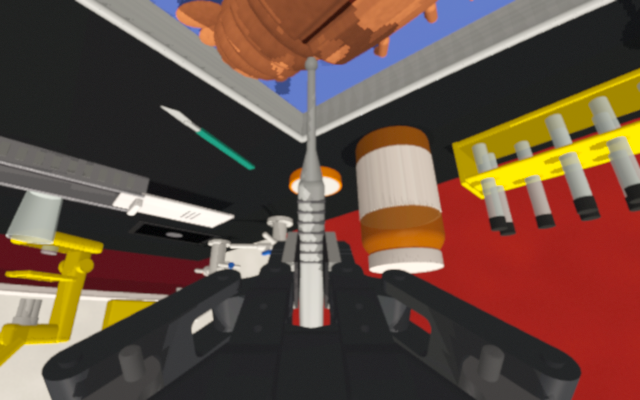

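```bash
python3 - <<'E'
from h import *
c=load("wrist2"); V=c["view"]; print((-V[:3,:3].T@V[:3,3]).round(3),V[2,:3].round(2))
print(pix2w(c,[(310,45),(330,25),(350,8)],.083).round(4))
h=np.array([.1,.995,0]); P=[[.5831,.1966,.080],[.5838,.2046,.0825],[.5867,.2336,.0875],[.5903,.2706,.088]]
print(w2pix(c,P).round(1), w2pix(load("scene2"),P).round(1))
w=cv2.imread("pics/wrist2.png")[0:75,260:360]
s=cv2.imread("pics/scene2.png")[262:312,380:425]
cv2.imwrite("pics/m3.png",np.vstack([cv2.resize(w,(600,450)[:2],interpolation=cv2.INTER_CUBIC)]))
E
```

```text
[0.52  0.275 0.213] [ 0.62 -0.69 -0.37]
[[0.5917 0.1954 0.083 ]
 [0.5912 0.2106 0.083 ]
 [0.5919 0.2229 0.083 ]]
[[298.9  29.8]
 [310.5  23.2]
 [361.8 -11. ]
 [450.4 -78.5]] [[390.4 272.1]
 [392.9 273.5]
 [401.6 279.9]
 [412.9 289.9]]
```

View pics/m3.png

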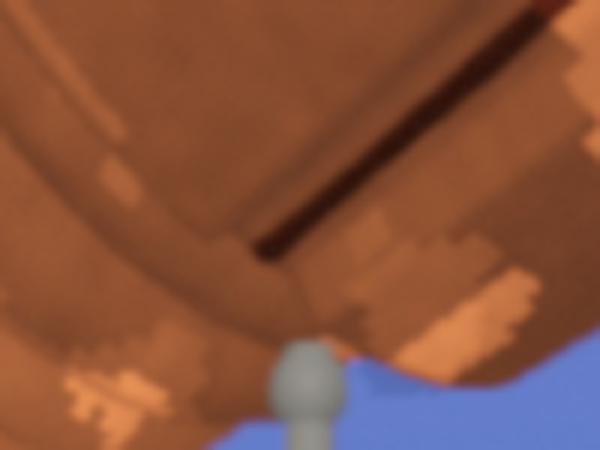

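```bash
python3 - <<'E'
from h import *
W=load("wrist2"); S=load("scene")
wp=(np.array([(262,240),(387,126),(512,12)])+.5)/6-.5+[260,0]
sp=(np.array([(275,225),(342,278),(410,332)])+.5)/6-.5+[345,235]
tip=w2pix(W,[tcp_for([.584,.205,.108],(.092,0,.0125))+TR.apply([.092,0,.0131])])[0]
for name,dw,ds in(("raw",0,0),("tiprel",w2pix(W,[[.584,.205,.108]])[0]-[310.8,63.7],np.array([-1.4,0]))):
  for z in(.080,.083,.086,.089):
    a=pix2w(W,wp+dw,z); b=pix2w(S,sp+ds,z)
    f=lambda a,y: np.interp(y,a[:,1],a[:,0])
    print(name,z,a[0].round(4),b[0].round(4),b[2].round(4),"x@.21,.22:",[ (f(a,y).round(4),f(b,y).round(4)) for y in(.21,.222)])
E
```

```text
raw 0.08 [0.5885 0.1937 0.08  ] [0.5831 0.1966 0.08  ] [0.585  0.2677 0.08  ] x@.21,.22: [(np.float64(0.5891), np.float64(0.5835)), (np.float64(0.5894), np.float64(0.5838))]
raw 0.083 [0.5869 0.1956 0.083 ] [0.5851 0.1979 0.083 ] [0.587  0.2688 0.083 ] x@.21,.22: [(np.float64(0.5875), np.float64(0.5854)), (np.float64(0.5878), np.float64(0.5857))]
raw 0.086 [0.5854 0.1974 0.086 ] [0.5871 0.1992 0.086 ] [0.589  0.2699 0.086 ] x@.21,.22: [(np.float64(0.5859), np.float64(0.5874)), (np.float64(0.5862), np.float64(0.5877))]
raw 0.089 [0.5838 0.1992 0.089 ] [0.589  0.2006 0.089 ] [0.5909 0.271  0.089 ] x@.21,.22: [(np.float64(0.5842), np.float64(0.5893)), (np.float64(0.5846), np.float64(0.5896))]
tiprel 0.08 [0.5876 0.1952 0.08  ] [0.5856 0.1942 0.08  ] [0.5874 0.2654 0.08  ] x@.21,.22: [(np.float64(0.5882), np.float64(0.586)), (np.float64(0.5886), np.float64(0.5863))]
tiprel 0.083 [0.5861 0.197  0.083 ] [0.5875 0.1956 0.083 ] [0.5894 0.2665 0.083 ] x@.21,.22: [(np.float64(0.5866), np.float64(0.5879)), (np.float64(0.5871), np.float64(0.5882))]
tiprel 0.086 [0.5846 0.1988 0.086 ] [0.5895 0.1969 0.086 ] [0.5913 0.2676 0.086 ] x@.21,.22: [(np.float64(0.585), np.float64(0.5898)), (np.float64(0.5855), np.float64(0.5901))]
tiprel 0.089 [0.5831 0.2006 0.089 ] [0.5915 0.1982 0.089 ] [0.5933 0.2687 0.089 ] x@.21,.22: [(np.float64(0.5834), np.float64(0.5918)), (np.float64(0.5839), np.float64(0.5921))]
```

```bash
cat >> h.py <<'E'
OFF=(.092,0,.0131)
def tip(): 
    o=get_obs(); return np.array(o["position"])+R.from_quat(o["orientation"]).apply(OFF)
def F(n=3):
    r=[]
    for _ in range(n): r.append(get_obs()["wrist_force"]); bot.dwell(.01)
    return np.mean(r,0)
def go(t,v=.02): bot.servo_line(tcp_for(t,OFF),velocity=v)
def probe(t,dirn,F0,lim,step=.0005,maxd=.006):
    """step along dirn until opposing force exceeds lim; returns tip target"""
    t=np.array(t,float); dirn=np.array(dirn,float)
    for i in range(int(maxd/step)):
        t=t+dirn*step; go(t); f=F(2)-F0
        if -(f@dirn)>lim: return t,f
    return t,None
E
python3 - <<'E'
from h import *
h=np.array([.075,.997,0]);r=np.array([.997,-.075,0])
go([.5872,.2045,.094],.05); bot.dwell(.4)
a=[get_obs()["wrist_force"] for _ in range(1)]+[F(1) for _ in range(5)]; print("noise",np.std(a,0).round(3)); F0=F(8); np.save("F0.npy",F0); print(F0)
t,f=probe([.5872,.2045,.090],[0,0,-1],F0,.5,maxd=.012); print("floor",t.round(4),f,tip().round(4))
if f is not None:
    tz=t+[0,0,.0006]
    go(tz); print("lift",F(2)-F0)
    a,fa=probe(tz,r,F0,.6); print("+r",a.round(4),fa)
    go(tz)
    b,fb=probe(tz,-r,F0,.6); print("-r",b.round(4),fb)
    go(tz)
print(get_obs()["time_s"])
E
```

```text
noise [0.537 0.572 0.168]
[ 0.11930432 -0.28825915 -0.49668991]
floor [0.5872 0.2045 0.0865] [-0.06916562  0.37940563  0.728089  ] [0.5872 0.2045 0.0865]
lift [-1.09570574  0.53690467  0.29929451]
+r [0.5892 0.2044 0.0871] [-0.6482729  -0.15429723  0.42231114]
-r [0.5852 0.2046 0.0871] [1.23323098 0.0297739  0.89670611]
14.8
```

```bash
python3 - <<'E'
from h import *
F0=np.load("F0.npy");r=np.array([.997,-.075,0])
def at(t): go(t); bot.dwell(.05); return (F(8)-F0)
c=np.array([.5872,.2045,.0880])
print("air",at(c).round(2))
for z in(.0870,.0865,.0860,.0855,.0850):
    f=at([*c[:2],z]); print(z,f.round(2))
    if f[2]>1.2: break
z+=.0007
for s in(.001,.002,.0025,.003,.0035):
    f=at(np.array([*c[:2],z])+s*r); print("+",s,f.round(2)); 
    if f@r<-1.5: break
go([*c[:2],z])
for s in(.001,.002,.0025,.003,.0035):
    f=at(np.array([*c[:2],z])-s*r); print("-",s,f.round(2)); 
    if f@r>1.5: break
go([*c[:2],z]);print(z,get_obs()["time_s"])
w=shot("wrist","w4"); 
cv2.imwrite("pics/m4.png",cv2.resize(w["frame"][0:75,260:360,::-1],(600,450),interpolation=cv2.INTER_CUBIC))
E
```

```text
air [0.02 0.18 0.03]
0.087 [-0.35  0.08  0.02]
0.0865 [-0.17  0.52  0.04]
0.086 [0.01 0.2  0.09]
0.0855 [0.05 0.21 0.27]
0.085 [-0.04  0.27  0.49]
+ 0.001 [-0.36  0.45  0.16]
+ 0.002 [-0.21  0.21 -0.08]
+ 0.0025 [-0.39  0.37  0.1 ]
+ 0.003 [-0.21  0.12  0.02]
+ 0.0035 [-0.87  0.55 -0.34]
- 0.001 [-0.09  0.5   0.2 ]
- 0.002 [ 1.43 -0.24  0.37]
- 0.0025 [ 3.08 -0.82  1.57]
0.08570000000000001 20.5333
```

View pics/m4.png

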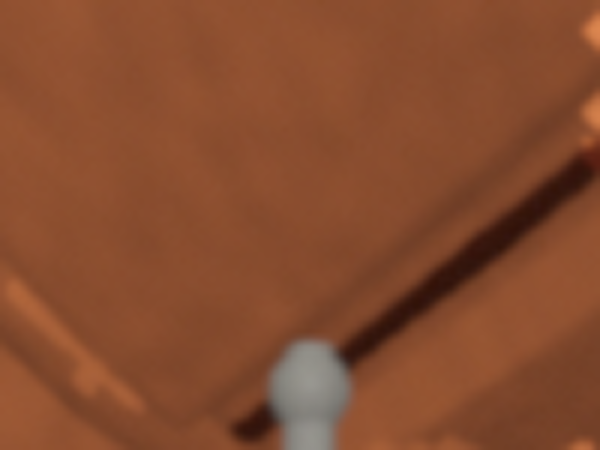

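The ball sits in the groove, at (310,385) in the crop. The side probes put the groove centre 0.8 mm farther to +r, with the floor near z 0.0853. Now I'll trace with light force feedback.

```bash
cat > trace.py <<'E'
from h import *
F0=np.load("F0.npy"); th=np.radians(4.3)
h=np.array([np.sin(th),np.cos(th),0]); r=np.array([np.cos(th),-np.sin(th),0]); Z=np.array([0,0,1.])
g0=np.array([.5879,.2045,.0853])
rel=[(0,0,0),(13,0,1.1),(26,0,1.9),(39,0,2.4),(52,0,2.7),(66,0,2.7),(69,12,.7),(76,22,-4.3),(83,27,-9.3)]
P=np.array([g0+.001*(a*h+b*r+c*Z) for a,b,c in rel])
N=np.array([Z]*5+[Z+.1*r,Z+.3*r,Z+.55*r,Z+.65*r]); N/=np.linalg.norm(N,axis=1)[:,None]
go(P[0]); bot.dwell(.1); print("start",(F(8)-F0).round(2))
corr=np.zeros(3); cn=0.-.0003; fs=np.zeros(3); log=[]
for i in range(8):
    L=np.linalg.norm(P[i+1]-P[i]); k=max(1,round(L/.0026)); u=(P[i+1]-P[i])/L
    for j in range(1,k+1):
        n=N[i]+(N[i+1]-N[i])*j/k; n/=np.linalg.norm(n)
        lat=np.cross(n,u); lat/=np.linalg.norm(lat)
        t=P[i]+(P[i+1]-P[i])*j/k+corr+cn*n
        go(t,.023); f=F(2)-F0; fs=.4*fs+.6*f
        fn,fl,fu=fs@n,fs@lat,fs@u
        cn=np.clip(cn+np.clip(.0004*(fn-.8),-.0003,.0005),-.003,.003)
        if abs(fl)>.6: corr=corr+lat*np.clip(.0003*(fl-.6*np.sign(fl)),-.0006,.0006)
        log.append((i,j,*np.round([fn,fl,fu],2),round(cn*1e3,2),*np.round(corr*1e3,2)))
    if np.linalg.norm(fs)>8: print("high force",fs); break
for l in log: print(*[float(x) for x in l])
bot.dwell(.1); print("end",(F(8)-F0).round(2),tip().round(4),P[8].round(4),get_obs()["time_s"])
E
python3 trace.py
```

```text
start [-0.18  0.49  0.1 ]
0.0 1.0 0.23 -0.09 0.29 -0.53 0.0 0.0 0.0
0.0 2.0 0.08 -0.01 0.27 -0.82 0.0 0.0 0.0
0.0 3.0 0.28 -0.05 0.33 -1.03 0.0 0.0 0.0
0.0 4.0 0.41 -0.01 0.05 -1.18 0.0 0.0 0.0
0.0 5.0 -0.08 0.31 -0.04 -1.48 0.0 0.0 0.0
1.0 1.0 0.12 0.25 0.42 -1.75 0.0 0.0 0.0
1.0 2.0 -0.1 0.01 0.37 -2.05 0.0 0.0 0.0
1.0 3.0 -0.06 0.17 0.56 -2.35 0.0 0.0 0.0
1.0 4.0 0.35 0.51 0.94 -2.53 0.0 0.0 0.0
1.0 5.0 0.7 0.69 0.95 -2.57 -0.03 0.0 0.0
2.0 1.0 0.88 0.3 0.93 -2.54 -0.03 0.0 0.0
2.0 2.0 0.88 0.3 1.06 -2.51 -0.03 0.0 0.0
2.0 3.0 0.57 0.47 0.82 -2.6 -0.03 0.0 0.0
2.0 4.0 0.2 0.37 0.7 -2.84 -0.03 0.0 0.0
2.0 5.0 0.44 0.24 0.75 -2.99 -0.03 0.0 0.0
3.0 1.0 0.5 0.71 0.76 -3.0 -0.06 0.0 0.0
3.0 2.0 0.62 0.88 1.07 -3.0 -0.14 0.01 0.0
3.0 3.0 0.38 1.36 0.9 -3.0 -0.37 0.03 0.0
3.0 4.0 0.46 1.09 0.73 -3.0 -0.52 0.04 0.0
3.0 5.0 0.68 1.01 0.35 -3.0 -0.64 0.05 0.0
4.0 1.0 0.34 1.21 0.54 -3.0 -0.82 0.06 0.0
4.0 2.0 0.07 0.46 0.6 -3.0 -0.82 0.06 0.0
4.0 3.0 0.12 0.39 0.3 -3.0 -0.82 0.06 0.0
4.0 4.0 0.33 0.34 0.26 -3.0 -0.82 0.06 0.0
4.0 5.0 0.29 0.29 0.23 -3.0 -0.82 0.06 0.0
5.0 1.0 0.15 0.53 0.28 -3.0 -0.82 0.06 0.0
5.0 2.0 0.42 0.62 0.24 -3.0 -0.82 0.07 0.0
5.0 3.0 0.2 0.37 0.28 -3.0 -0.82 0.07 0.0
5.0 4.0 -0.08 0.39 -0.44 -3.0 -0.82 0.07 0.0
5.0 5.0 -0.01 0.52 -0.23 -3.0 -0.82 0.07 0.0
6.0 1.0 -0.24 0.76 -0.09 -3.0 -0.84 0.11 0.01
6.0 2.0 -0.07 0.17 0.18 -3.0 -0.84 0.11 0.01
6.0 3.0 -0.44 0.13 0.18 -3.0 -0.84 0.11 0.01
6.0 4.0 -0.11 0.06 -0.03 -3.0 -0.84 0.11 0.01
6.0 5.0 0.08 0.76 -0.06 -3.0 -0.86 0.15 0.02
7.0 1.0 0.02 0.83 0.17 -3.0 -0.9 0.2 0.05
7.0 2.0 -0.15 0.25 0.17 -3.0 -0.9 0.2 0.05
7.0 3.0 -0.15 0.17 0.34 -3.0 -0.9 0.2 0.05
7.0 4.0 -0.37 0.32 0.44 -3.0 -0.9 0.2 0.05
end [-0.03 -0.04  0.45] [0.6185 0.2856 0.0736] [0.621  0.2852 0.076 ] 32.1
```

```bash
python3 - <<'E'
from h import *
F0=np.load("F0.npy"); n=np.array([.55,-.04,.84]);n/=np.linalg.norm(n)
W=shot("wrist","w5")["frame"]
def m(f):
    T=cv2.cvtColor(load("w4")["frame"],cv2.COLOR_RGB2GRAY)[100:170,300:323]  # shaft/handle
    I=cv2.cvtColor(f,cv2.COLOR_RGB2GRAY); r=cv2.matchTemplate(I[90:180,285:340],T,cv2.TM_CCOEFF_NORMED); return cv2.minMaxLoc(r)[1::2]
print(m(load("wrist2")["frame"]),m(load("w4")["frame"]),m(W))
t=tip()
for i in range(8):
    f=F(5)-F0; print((i*.5),f.round(2),(f@n).round(2))
    if f@n>.9: break
    t=t-.0005*n; go(t,.02); bot.dwell(.02)
print(tip().round(4),get_obs()["time_s"])
E
```

```text
(0.33401963114738464, (15, 0)) (1.0, (15, 10)) (0.9572278261184692, (15, 7))
0.0 [-0.18 -0.13  0.14] 0.03
0.5 [-0.18  0.27  0.3 ] 0.14
1.0 [-0.09  0.34  0.03] -0.04
1.5 [-0.23  0.15  0.51] 0.29
2.0 [-0.39  0.53  0.66] 0.32
2.5 [0.48 0.1  1.21] 1.28
[0.6173 0.2857 0.0716] 33.7333
```

```bash
cat > trace2.py <<'E'
from h import *
F0=np.load("F0.npy"); th=np.radians(3.4)
h=np.array([np.sin(th),np.cos(th),0]); r=np.array([np.cos(th),-np.sin(th),0]); Z=np.array([0,0,1.])
g0=np.array([.5879,.2045,.0817])
rel=[(0,0,0),(13,0,1.1),(26,0,1.9),(39,0,2.4),(52,0,2.7),(66,0,2.7),(69,12,.7),(76,22,-4.3),(83,27,-9.3)]
P=np.array([g0+.001*(a*h+b*r+c*Z) for a,b,c in rel])
N=np.array([Z]*5+[Z+.1*r,Z+.3*r,Z+.55*r,Z+.65*r]); N/=np.linalg.norm(N,axis=1)[:,None]
t=tip(); go(t+.02*N[8],.12); go([*P[0][:2],.096],.2); go([*P[0][:2],.0845],.06)
t=np.array([*P[0][:2],.0845]); bot.dwell(.1)
for _ in range(10):
    f=F(4)-F0
    if f[2]>.9: break
    t=t-[0,0,.0005]; go(t,.02)
cn=t[2]-P[0][2]; print("start",f.round(2),t.round(4),get_obs()["time_s"])
corr=np.zeros(3); fs=f*1.; log=[]
for i in range(8):
    L=np.linalg.norm(P[i+1]-P[i]); k=max(1,round(L/.0042)); u=(P[i+1]-P[i])/L
    for j in range(1,k+1):
        n=N[i]+(N[i+1]-N[i])*j/k; n/=np.linalg.norm(n)
        lat=np.cross(n,u); lat/=np.linalg.norm(lat)
        go(P[i]+(P[i+1]-P[i])*j/k+corr+cn*n,.024); f=F(3)-F0; fs=.35*fs+.65*f
        fn,fl,fu=fs@n,fs@lat,fs@u
        cn+=np.clip(.0007*(fn-1.),-.0007,.0008)
        if abs(fl)>.6: corr=corr+lat*np.clip(.0005*(fl-.6*np.sign(fl)),-.0008,.0008)
        log.append((i,j,*np.round([fn,fl,fu],2),round(cn*1e3,2),*np.round(corr*1e3,2)))
        if i==7 and fu<-1.5: break
print(get_obs()["time_s"])
for l in log: print(*[float(x) for x in l])
print("end",tip().round(4),P[8].round(4),N[8].round(3))
shot("wrist","w6")
W=cv2.cvtColor(load("w6")["frame"],cv2.COLOR_RGB2GRAY);T=cv2.cvtColor(load("w4")["frame"],cv2.COLOR_RGB2GRAY)[100:170,300:323]
print(cv2.minMaxLoc(cv2.matchTemplate(W[90:180,285:340],T,cv2.TM_CCOEFF_NORMED)))
E
python3 trace2.py
```

```text
start [-0.44  0.68  1.55] [0.5879 0.2045 0.0845] 35.125
43.4083
0.0 1.0 0.52 -0.12 0.52 2.47 0.0 0.0 0.0
0.0 2.0 0.6 -0.09 0.48 2.19 0.0 0.0 0.0
0.0 3.0 0.41 0.03 0.07 1.78 0.0 0.0 0.0
1.0 1.0 0.46 0.18 0.14 1.4 0.0 0.0 0.0
1.0 2.0 0.57 0.27 0.17 1.1 0.0 0.0 0.0
1.0 3.0 0.9 -0.0 0.46 1.03 0.0 0.0 0.0
2.0 1.0 0.4 0.0 0.46 0.61 0.0 0.0 0.0
2.0 2.0 0.63 0.18 0.87 0.35 0.0 0.0 0.0
2.0 3.0 1.05 -0.07 0.96 0.39 0.0 0.0 0.0
3.0 1.0 1.0 0.01 0.89 0.39 0.0 0.0 0.0
3.0 2.0 0.72 -0.05 0.51 0.19 0.0 0.0 0.0
3.0 3.0 0.7 0.21 0.58 -0.02 0.0 0.0 0.0
4.0 1.0 1.38 0.0 0.5 0.25 0.0 0.0 0.0
4.0 2.0 1.35 0.18 0.66 0.49 0.0 0.0 0.0
4.0 3.0 0.76 -0.13 0.7 0.32 0.0 0.0 0.0
5.0 1.0 0.75 0.23 0.17 0.15 0.0 0.0 0.0
5.0 2.0 -0.28 0.27 0.09 -0.55 0.0 0.0 0.0
5.0 3.0 -0.06 0.23 -0.3 -1.25 0.0 0.0 0.0
6.0 1.0 0.21 0.16 0.06 -1.8 0.0 0.0 0.0
6.0 2.0 -0.18 0.37 0.09 -2.5 0.0 0.0 0.0
6.0 3.0 -0.12 0.33 0.55 -3.2 0.0 0.0 0.0
7.0 1.0 1.97 0.37 -0.06 -2.53 0.0 0.0 0.0
7.0 2.0 3.7 0.15 -1.61 -1.73 0.0 0.0 0.0
end [0.6186 0.2857 0.0704] [0.6198 0.2858 0.0724] [ 0.544 -0.032  0.838]
(-0.17435723543167114, 0.9623642563819885, (7, 5), (15, 10))
```

```bash
python3 - <<'E'
from h import *
t=tip(); go(t+.025*np.array([.54,-.03,.84]),.12)
p=np.array(get_obs()["position"]); bot.servo_line(p+[0,0,.06],velocity=.2)
q=quat([-1,.012,0],[0,0,-1]); g=[.504,-.2805]
bot.reach([*g,.15],q); bot.servo_line([*g,.045],velocity=.12)
bot.dwell(.15); F0=F(4)
for z in(.030,.027,.0255,.0245,.0238,.0232,.0226):
    bot.servo_line([*g,z],velocity=.05); f=F(3)-F0; print(z,f.round(2))
    if f[2]>1.5: break
o=get_obs(); print(o["time_s"],o["position"],o["gripper_width"])
shot("wrist","w7");shot("scene","s7")
E
```

```text
0.03 [-0.37  0.21 -0.52]
0.027 [-0.53 -0.22 -0.26]
0.0255 [-0.26  0.13  0.36]
0.0245 [-0.06 -0.15 -0.4 ]
0.0238 [-0.19  0.2  -0.37]
0.0232 [-1.78  1.14  5.69]
49.5583 [ 0.50401263 -0.28053101  0.02367536] 0.01108362346625881
```

View pics/w7.png

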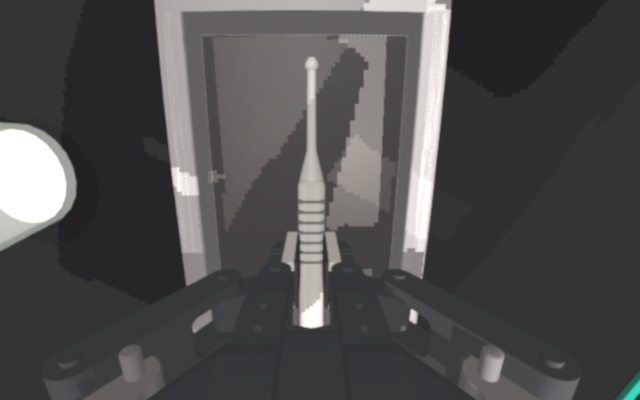

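The seeker rests on the case floor, centred, with its ball at (311,64) clear of the near wall. Release it and shut the cover.

```bash
python3 - <<'E'
from h import *
q=quat([-1,.012,0],[0,0,-1])
hand.move_gripper(.035); o=get_obs();p=np.array(o["position"]); print(o["time_s"])
bot.servo_line([p[0],p[1],.09],velocity=.15); hand.move_gripper(0.,20)
bot.reach([.636,-.2825,.09],q); bot.servo_line([.636,-.2825,.0515],velocity=.1)
bot.dwell(.1);F0=F(3);print(get_obs()["time_s"])
bot.servo_line([.615,-.2825,.0515],velocity=.08); print(F(2)-F0)
bot.servo_line([.452,-.2795,.0515],velocity=.1); print(F(2)-F0,get_obs()["time_s"])
x=.452
while x>.425:
    x-=.002; bot.servo_line([x,-.2795,.0515],velocity=.04); f=F(2)-F0
    if f[0]>8: break
o=get_obs();print(x,f,o["position"],o["time_s"])
bot.servo_line([x+.02,-.2795,.0515],velocity=.1);bot.servo_line([x+.02,-.2795,.16],velocity=.2)
c=shot("scene","s8"); print(get_obs()["time_s"])
cv2.imwrite("pics/m8.png",cv2.resize(c["frame"][140:260,195:395,::-1],None,fx=4,fy=4,interpolation=cv2.INTER_CUBIC))
E
```

```text
50.0167
52.2917
[0.23800767 0.32649448 0.30363549]
[-0.3173855   0.53802783 -0.2689395 ] 54.5167
0.442 [14.36298402  4.35794571 -8.3226717 ] [ 0.4451765  -0.27995861  0.05189469] 55.85
56.9417
```

View pics/m8.png

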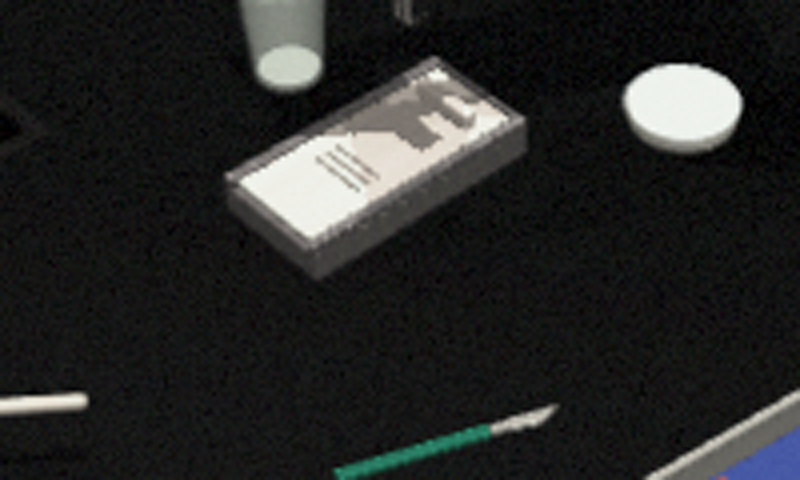

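The cover is shut against its stop, filling the case from (228,180) to (525,120), and the scalpel and beaker are where they were. The forceps are outside this crop, and nothing went near them.

```bash
python3 -c "
from h import *
print(hand_in())"
```

```text
the job is handed in; nothing more can be done
None
```

I handed the job in with the seeker laid in the case and the cover shut on its stop, at about 57 s. The cut line was traced twice: my first pass probably rode up to 2 mm above the floor, and the second averaged about 1.3 cm/s, met the floor at about 3.7 N at the end, and read little or no contact force around the cross-groove bends. The forceps were not rechecked in a picture.

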